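# Seat the dip oiler in its leaning vial and lock the retainer

## Task

Take the yellow dip oiler out of the tool stand and push it tip first all the way down into the leaning coral vial, so that its flange sits flush on the vial's rim; the vial can be anywhere along its slot, so find its mouth by sight or by touch. Then swing the brass retainer bar across above the flange until it rests fully home in the green catch, and let go. Leave the other rods and the loose things on the bench where they are.

Things in the scene. Friction and masses are not known exactly. Their poses are not given: they have to be found in the camera images.
- cradle: Tilted aluminium block, 56 x 100 x 50 mm, on a fixed steel-based holder. Origin: centre of its top face, 105 mm above the bench. z: out of that face, 28 degrees from vertical, leaning towards the robot side; y: level, along the block's slot; x: up the slope. The coral vial stands in the slot, its axis parallel to z at x = 0.
- slot (a point): Middle of the slot at the height of the vial's flat rim: 18 mm above the top face, x = y = 0, axes as the cradle. The vial (outside 20 mm, bore 8 mm wide, 56 mm deep) is held fast, but somewhere from y = -9 to +9 mm along the slot, not measured: find it by camera or touch. Its side stands 18 mm free above the top face; a black shoe fills the rest of the slot.
- catch (a point): Middle of the green catch's seat, where the bar's end comes to lie: cradle x = 11.5, y = -42, z = 27 mm, axes as the cradle. Catch 14 x 10 mm, reaching to z = 33 mm, open towards +x.
- oiler: Yellow dip oiler, loose, 40 g, upright in one of the stand's holes. Origin: centre of the underside of its flange; z along the rod, away from the tip. Below: steel rod 6 mm thick, 50 mm long, the last 4 mm tapering to 3 mm. Flange 28 mm diameter, 4 mm thick. Above: round handle 12 mm diameter from z = 4 to 54 mm, brass band near the top.
- oiler_tip (a point): The tip of the oiler's rod, 50 mm below the flange's underside, on its axis.
- retainer (a joint): Angle of the brass retainer bar, rad: 0 = closed against its stop, the bar along the cradle's y, over the flange, its end in the catch; grows to 1.75 as it swings up the slope (to the cradle's +x), in a plane parallel to the top face. Stiff enough to stay where it is left.
- retainer_pivot (a point): On the pivot axis (parallel to the cradle's z) at the bar's mid-thickness: cradle x = 11.5, y = 35, z = 27 mm; brass head 13 mm across, to z = 31 mm. Axes turn with the bar, which runs along -y from here: 6 mm wide, 5 mm thick, 82 mm long. Closed, it is 2.5 mm above a seated flange and beside the handle.
- retainer_peg (a point): Middle of the red peg that stands on the bar (parallel to the cradle's z), 62 mm from the pivot: 10 mm diameter, 22 mm tall, reaching 11 mm either way from this point. Push or pinch it to swing the bar.
- stand: Fixed teal tool stand, 55 x 130 x 60 mm high; origin at the centre of its underside, y along its row of three 9 mm holes, 40 mm apart, 56 mm deep. The oiler, the blue and the black rod stand in them in any order with their flanges on its top.
- rod_blue: Blue rod tool of the same shape as the oiler (origin and axes alike), standing in the stand; to be left there.
- rod_black: Black rod tool with a red band, the same shape as the oiler (origin and axes alike), standing in the stand; to be left there.
- tin: Flat round closed tin, 60 mm diameter, 22 mm high, loose; origin at the centre of its underside.
- jar: Amber jar with a green cap, 44 mm diameter, 45 mm high, loose; origin at the centre of its underside.
- loupe: Black watchmaker's loupe, 38 mm diameter, 34 mm high, loose; origin at the centre of its underside.
- weight: Brass weight, 32 mm diameter, 30 mm high, loose; origin at the centre of its underside.
There are look-alikes about, which are no part of the job. Of the things like the part that bears cradle, leave any that is pink; of the rest the larger one is meant.

How it is judged:
On the way, in this order (a step that is already met when the one before it is completed fails the run):
1. the oiler is fully down in the vial, its flange on the rim (z of oiler in the frame of cradle between 0.015 and 0.0205 m and x of oiler in the frame of cradle between -0.004 and 0.004 m and y of oiler in the frame of cradle between -0.013 and 0.013 m and angle between the z axis of oiler and the z axis of cradle, either way round below 0.08 rad and z of oiler_tip in the frame of cradle below -0.028 m), for 0.2 s.
2. the retainer bar is swung home into its catch, over the flange (all of step 1 and value of joint retainer below 0.06 rad), for 0.2 s.
At the end, for the whole second after the job is handed in: The oiler is in the vial's bore: flange underside within 2.5 mm of the rim, axis within 0.08 rad of the vial's, at rest and let go; the retainer bar is within 0.06 rad of closed (all of step 2 and linear speed of oiler below 0.02 m/s); the robot touches nothing.
It fails at once if another rod in the stand was moved more than 25 mm from where it stood (distance of any of rod_blue, rod_black from where it was at the start of the episode above 0.025 m).
It fails at once if the tin, jar, loupe or weight was moved more than 25 mm from where it stood (distance of any of tin, jar, loupe, weight from where it was at the start of the episode above 0.025 m).
It also fails if it takes over 54 s, if anything falls off the work surface, if the arm or the gripper's body presses on something with over 40 N, if the wrist force passes 120 N, or if a joint passes its speed limit or range.

## Robot

A 6-joint arm with a two-finger parallel gripper is mounted at the origin on the work surface. World frame = base frame: x ahead of the robot, y to its left, z up, the work surface at z = 0. Lengths are in m, angles in rad, forces in N, time in s.
With the tool pointing down it reaches from about 0.35 to 0.975 m from the base axis. Payload 4.9 kg.
Tool frame: the origin (TCP) lies midway between the tips of the shut fingers; the grasp point (between the pads) lies 19 mm behind it (ctrl.hold_point_z is the distance from the TCP to the grasp point, in m); z points along the fingers, y is the line along which they close (so a half turn about z gives the same grasp; the last joint's range is limited). The gripper opens to 85 mm and grips with 20 to 120 N. Pads are 22 mm wide; open, the fingers measure 114 mm over their backs; the gripper's body (76 mm by 85 mm) begins 54 mm behind the grasp point. The pads swing forward as they close: fully open they stand 13 mm farther back than shut.
Start: joints at [1.024, 0.053, 1.613, -0, 1.476, -0.119], TCP at [0.259, 0.569, 0.231] pointing down, gripper open.
Joint ranges: [-3.01, 3.01], [-1.01, 2.22], [0.06, 2.58], [-1.02, 4.17], [0.09, 2.62], [-3.14, 3.14]. Speed limits (rad/s): [2.57, 2.57, 3.14, 3.14, 3.14, 3.14].

## Interface

Orientations are given as a rotation vector (axis times angle).
In Python, from station import status, viewer, finish_job, ctrl gives the robot as it stands.
- The arm moves only by the shell command python3 -m jog 'ROWS' [FORCE]. ROWS is JSON, a list of rows, each a list of 7 numbers: the turn, a rotation vector about the tool's x, y, z each as a share of 5 degrees, from -1 to 1, then the shift along the tool's x, y, z each as a share of 30 mm, from -1 to 1, then the opening, from -1 (shut) to 1 (fully open). A call has 1 to 5 rows; each row shifts and turns the commanded pose from where the row before left it, along the tool's axes as they then stand; what a row does not reach is not made up. A row lasts 1/8 s, in which the tool goes at most 62.5 mm and 10.7 degrees, less where a joint would pass 70% of its speed; a pose out of reach is approached as far as the arm can. A call with a number of a shift or a turn outside -1 to 1 is refused whole. A call with a gripper value outside its range is refused whole. The fingers move at their own pace and stop on an object; FORCE is the grip in N (left out, the last holds). Time passes only in rows, so rows that do not move let the fingers close. It gives the time, the measured TCP pose, the force, the opening and the grip force at its end, in the units of the state.
- status.get_obs(): the state, without advancing time (a new reading comes with each control period).
- viewer.get_image(name): name is "scene" or "side" or "wrist"; returns a dict with "img" (480x640x3 uint8, red, green, blue), "fovy" (degrees; the focal length in pixels is half the picture's height over the tangent of half this angle, whatever the lens; pixels are square), "cx", "cy" (the principal point, pixels), "rvec" (rotation vector, rad) and "tvec" (3), from world to camera coordinates, as OpenCV has them. Camera axes: x right, y down, z forward; pixel columns grow to the right and rows downward; lengths in m; the calibration is good to about 2 mm. The wrist camera is an equidistant fisheye: a pixel r from the principal point sees the ray r / f radians off the axis. A picture is of the moment at which its call begins. There is no depth.
- finish_job(): hands the job in; it is judged then, once.
The state is a dict: "t": time; "q": joint angles; "dq": joint speeds; "effort": joint torques, N m; "tool_pos": TCP position; "tool_rot": TCP orientation; "contact_force": force on the tool from outside, world axes, zero at the start; "wrist_torque": the same for the moment, N m; "opening": finger opening in m; "grip_force": force on a finger pad.
Only numpy, scipy, OpenCV 4.12 (cv2) and the standard library are available. Lean on these libraries where they do the work, as an engineer would, in place of code of your own. Each camera call takes 0.05 s, during which the arm holds its last target. There are 200 camera calls.

## Working session

There is one attempt and no reset: what is moved stays moved. The work goes in short steps, Python scripts to look and compute and a shell command to move; the robot and the scene stay as the last step left them, time stands still between calls to the robot, and variables do not carry over. Pictures are saved under pics/ and viewed, at most 10 in all, crops included, and the job is handed in when it is done.

```bash
ls; mkdir -p pics; python3 - <<'E'
from station import status, viewer
import cv2,numpy as np
o=status.get_obs();print(o['t'],o['tool_pos'],o['tool_rot'],o['opening'])
for n in ("scene","side"):
    d=viewer.get_image(n);cv2.imwrite(f"pics/{n}0.png",d['img'][:,:,::-1]);np.savez(f"pics/{n}0.npz",**d)
    R=cv2.Rodrigues(np.array(d['rvec']))[0];print(n,d['fovy'],d['cx'],d['cy'],-R.T@np.array(d['tvec']),R[2])
E
```

```text
pics
0.0 [0.25897839 0.56813867 0.23003716] [-0.66674051 -3.06935397  0.00310367] 0.08543644447217467
scene 47.830601058276855 321.9127065719776 233.44330733289578 [0.97889829 0.62283617 0.96745832] [-0.43949989 -0.54787471 -0.71180977]
side 52.7128031570764 319.97386247517176 243.90405750779607 [-0.06013396 -0.57840282  0.72688764] [ 0.53490556  0.56818312 -0.6253351 ]
```

View pics/scene0.png

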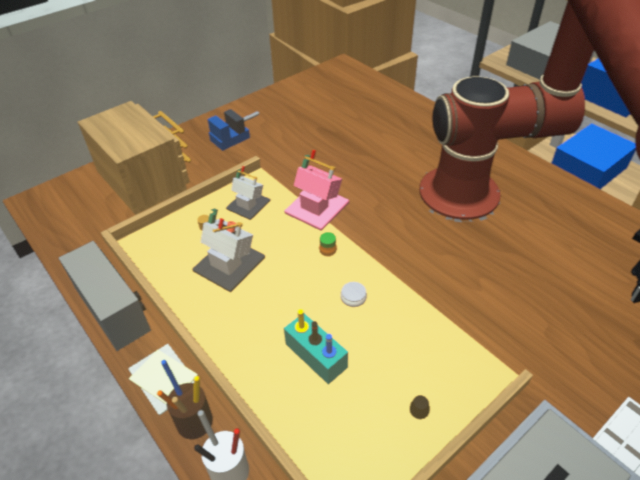

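View pics/side0.png

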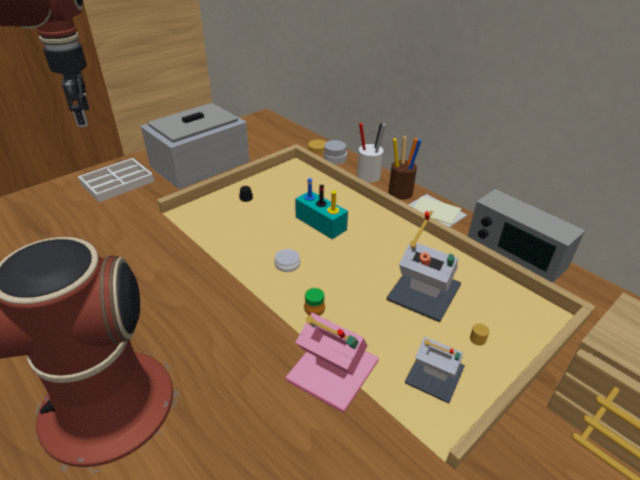

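The target is the larger grey cradle (scene ~(226,245), side ~(428,270)). The oiler is the yellow rod at scene (301,320), side (333,203). Next I'll enlarge both.

```bash
cat > h.py <<'E'
import numpy as np,cv2
def load(n): return dict(np.load(f"pics/{n}.npz"))
def cam(d):
    R=cv2.Rodrigues(np.array(d['rvec'],float))[0]; t=np.array(d['tvec'],float).ravel()
    f=240/np.tan(np.radians(float(d['fovy']))/2); return R,t,f,float(d['cx']),float(d['cy'])
def ray(d,u,v,fish=False):
    R,t,f,cx,cy=cam(d); a=np.array([u-cx,v-cy])/f
    if fish:
        r=np.hypot(*a)+1e-12; c=np.array([*(a/r*np.sin(r)),np.cos(r)])
    else: c=np.array([*a,1.]); c/=np.linalg.norm(c)
    return -R.T@t,R.T@c
def plane(d,u,v,z,fish=False):
    o,r=ray(d,u,v,fish); return o+r*(z-o[2])/r[2]
def tri(*rs):
    A=np.zeros((3,3));b=np.zeros(3)
    for o,r in rs: P=np.eye(3)-np.outer(r,r);A+=P;b+=P@o
    x=np.linalg.solve(A,b); return x,[round(1e3*np.linalg.norm((np.eye(3)-np.outer(r,r))@(x-o)),1) for o,r in rs]
def proj(d,p,fish=False):
    R,t,f,cx,cy=cam(d); c=R@np.asarray(p)+t
    if fish:
        rr=np.hypot(c[0],c[1]);th=np.arctan2(rr,c[2]);return cx+f*th*c[0]/rr,cy+f*th*c[1]/rr
    return cx+f*c[0]/c[2],cy+f*c[1]/c[2]
E
python3 - <<'E'
import cv2,numpy as np
from h import *
def crop(n,x,y,w,h,s):
    im=cv2.imread(f"pics/{n}.png")[y:y+h,x:x+w]; im=cv2.resize(im,None,fx=s,fy=s,interpolation=cv2.INTER_CUBIC)
    for i in range(0,w,10):
        if (x+i)%10==0: cv2.putText(im,str(x+i),(i*s,8),0,.3,(0,0,255),1); cv2.line(im,(i*s,10),(i*s,14),(0,0,255),1)
    for j in range(0,h,10): cv2.putText(im,str(y+j),(0,j*s+4),0,.3,(0,0,255),1)
    return im
a=crop("scene0",190,200,80,90,5);b=crop("side0",380,200,80,120,5)[:450]
cv2.imwrite("pics/c1.png",np.hstack([a,b]))
E
```

```text
(no output)
```

View pics/c1.png

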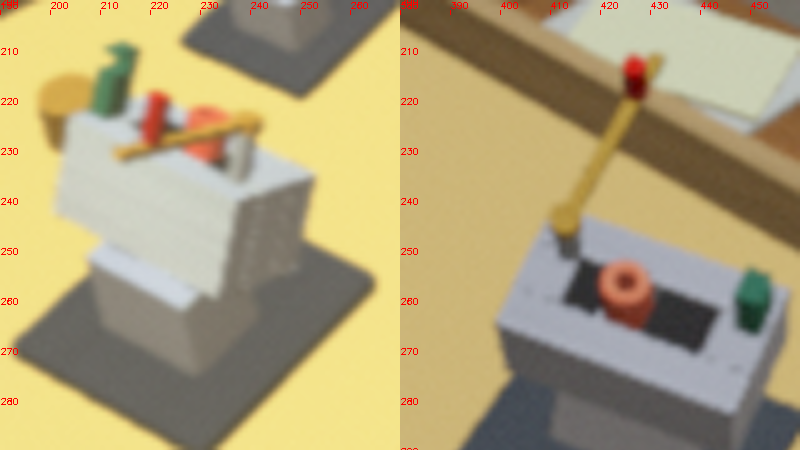

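Side view: top-face corners (399.6,264.6), (409.6,242.4), (458,258), (446.6,282.4), vial mouth (425.4,256), pivot head (413,243), peg top (427.4,212.6), catch (450.4,256.6). Scene view: pivot (239,224.4), peg top (221.6,219.4), vial rim ~(231,222.4), catch top (214.4,210). Bar is open.

```bash
cat > m.py <<'E'
from h import *
from scipy.optimize import least_squares
from scipy.spatial.transform import Rotation as Ro
S,D=load("scene0"),load("side0")
def frame(p):
    yaw=p[2]; y=np.array([-np.sin(yaw),np.cos(yaw),0]); f=np.array([np.cos(yaw),np.sin(yaw),0]); c,s=np.cos(np.radians(28)),np.sin(np.radians(28))
    z=-f*s+np.array([0,0,c]); x=np.cross(y,z); return np.array([p[0],p[1],.105]),np.c_[x,y,z]
if __name__=="__main__":
    obs=[(D,(399.6,264.6),(-28,50,0)),(D,(409.6,242.4),(28,50,0)),(D,(458,258),(28,-50,0)),(D,(446.6,282.4),(-28,-50,0)),(D,(413,243),(11.5,35,31)),
     (S,(239,224.4),(11.5,35,31)),(S,(252.6,235.4),(-28,50,0)),(S,(237.6,240),(28,50,0)),(S,(203,223),(28,-50,0))]
    def res(p):
        o,R=frame(p); r=[]
        for d,uv,q in obs: r+=list(np.subtract(proj(d,o+R@np.array(q)/1e3),uv))
        for d,uv in((D,(425.4,256)),(S,(231,222.4))): r+=list(np.subtract(proj(d,o+R@[0,p[3],.018]),uv))
        for d,uv in((D,(427.4,212.6)),(S,(221.6,219.4))): 
            r+=list(np.subtract(proj(d,o+R@[.0115+.062*np.sin(p[4]),.035-.062*np.cos(p[4]),.027+.018]),uv))
        return r
    g=plane(D,428,262,.105)
    best=min((least_squares(res,[g[0],g[1],a,0,1.4],loss='soft_l1') for a in(-1,-.5,0,.5,1)),key=lambda s:s.cost)
    print(best.x,best.cost,np.round(best.fun,1)); o,R=frame(best.x); print(o,R)
    np.save("cr.npy",best.x)
    from scipy import ndimage
    for n,d in(("scene0",S),("side0",D)):
        hsv=cv2.cvtColor(d['img'],cv2.COLOR_RGB2HSV)
        m=cv2.inRange(hsv,(80,100,40),(97,255,255)); k,l,st,ce=cv2.connectedComponentsWithStats(m)
        i=1+st[1:,4].argmax(); print(n,st[i],ce[i])
        x,y,w,h=st[i][:4]; cv2.imwrite(f"pics/s_{n}.png",cv2.resize(d['img'][y-20:y+70,x-5:x+75,::-1],None,fx=5,fy=5,interpolation=cv2.INTER_CUBIC)); print(x-5,y-20)
    cv2.imwrite("pics/c2.png",np.hstack([cv2.imread("pics/s_scene0.png"),cv2.imread("pics/s_side0.png")]))
E
python3 m.py
```

```text
[ 0.59661588 -0.19384237  0.28935641  0.00495295  1.51275402] 6.587864283168091 [-0.6 -0.8  0.7 -1.8 -0.1 -0.6  0.3 -0.4 -0.   0.   0.3 -1.7  0.1 -1.1
 -0.3 -0.5  0.2 -0.4 -0.  -0.   0.1 -0.3 -0.5  1.7 -0.8  2.1]
[ 0.59661588 -0.19384237  0.105     ] [[ 0.84624144 -0.28533544 -0.44995456]
 [ 0.25193624  0.95842771 -0.13395688]
 [ 0.46947156  0.          0.88294759]]
scene0 [285 315  62  54 937] [316.17289221 344.46744931]
280 295
side0 [ 296  192   52   46 1345] [320.79925651 215.49516729]
291 172
```

View pics/c2.png

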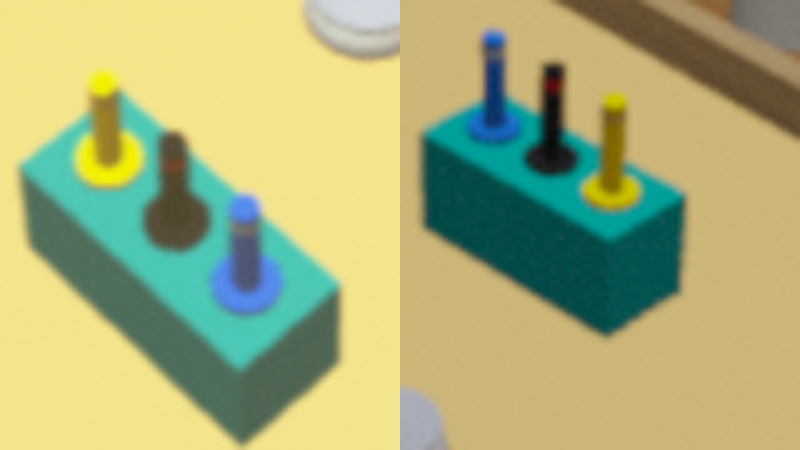

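```bash
cat > g.py <<'E'
from m import *
from station import status
def go(P,R):
    "total shift/turn from the present pose, tool axes; translate first (current axes), then turn"
    o=status.get_obs(); R0=Ro.from_rotvec(o['tool_rot']).as_matrix(); d=R0.T@(np.asarray(P)-o['tool_pos'])
    rv=Ro.from_matrix(R0.T@R).as_rotvec()
    print("t%.2f shift/30mm"%o['t'],np.round(d/.03,3),"turn/5deg",np.round(np.degrees(rv)/5,3),"F",np.round(o['contact_force'],1),"open %.4f grip %.1f"%(o['opening'],o['grip_force']))
def tool(z,y):
    z=np.asarray(z,float);z/=np.linalg.norm(z);y=np.asarray(y,float);y=y-z*(y@z);y/=np.linalg.norm(y);return np.c_[np.cross(y,z),y,z]
E
python3 - <<'E'
from g import *
for n,a,b in(("yel",(300.6,311.8),(334,192.4)),("blk",(314.4,323.2),(321.6,186.2)),("blu",(328.8,336.6),(309.6,179.8))):
    print(n,tri(ray(S,*a),ray(D,*b)),plane(S,*a,.114),plane(D,*b,.114))
o=status.get_obs();print(Ro.from_rotvec(o['tool_rot']).as_matrix(),o['q'])
from station import ctrl;print(ctrl.hold_point_z,[x for x in dir(ctrl) if x[0]!='_'])
E
```

```text
yel (array([0.62006426, 0.10076543, 0.11227538]), [np.float64(0.6), np.float64(0.6)]) [0.62035442 0.10226007 0.114     ] [0.61867487 0.09851487 0.114     ]
blk (array([0.61664505, 0.13940461, 0.11253162]), [np.float64(0.3), np.float64(0.3)]) [0.61706313 0.14042918 0.114     ] [0.61525511 0.13752171 0.114     ]
blu (array([0.61511721, 0.18033264, 0.11212266]), [np.float64(0.0), np.float64(0.0)]) [0.61591519 0.18130429 0.114     ] [0.61305564 0.17801525 0.114     ]
[[-9.09895720e-01  4.14835947e-01 -9.57042059e-04]
 [ 4.14836994e-01  9.09894381e-01 -1.57574766e-03]
 [ 2.17130419e-04 -1.83078250e-03 -9.99998301e-01]] [ 1.02400208e+00  5.32933849e-02  1.61416849e+00 -1.81938316e-06
  1.47597439e+00 -1.19030615e-01]
0.0187 ['MotionError', 'hold_point_z']
```

```bash
python3 - <<'E'
from g import *
go([.62,.1005,.19],tool([0,0,-1],[1,.06,0]))
E
```

```text
t0.10 shift/30mm [-17.417  -9.191   1.352] turn/5deg [-2.0000e-02  9.0000e-03  1.2411e+01] F [ 0.1 -0.3 -0.1] open 0.0852 grip 0.0
```

```bash
R='[[0,0,0,-1,-0.53,0.08,1],[0,0,0,-1,-0.53,0.08,1],[0,0,0,-1,-0.53,0.08,1],[0,0,0,-1,-0.53,0.08,1],[0,0,0,-1,-0.53,0.08,1]]' ; 
python3 -m jog '[[0,0,0,-1,-0.53,0.08,1],[0,0,0,-1,-0.53,0.08,1],[0,0,0,-1,-0.53,0.08,1],[0,0,0,-1,-0.53,0.08,1],[0,0,0,-1,-0.53,0.08,1]]'
python3 -m jog '[[0,0,0,-1,-0.53,0.08,1],[0,0,0,-1,-0.53,0.08,1],[0,0,0,-1,-0.53,0.08,1],[0,0,0,-1,-0.53,0.08,1],[0,0,0,-1,-0.53,0.08,1]]'
python3 -m jog '[[0,0,0,-1,-0.53,0.08,1],[0,0,0,-1,-0.53,0.08,1],[0,0,0,-1,-0.53,0.08,1],[0,0,0,-1,-0.53,0.08,1],[0,0,0,-1,-0.53,0.08,1]]'
python3 -m jog '[[0,0,0,-1,-0.53,0.08,1],[0,0,0,-1,-0.53,0.08,1],[0,0,0,-0.41,-0.18,0,1],[0,0,1,0,0,0,1],[0,0,1,0,0,0,1]]'
python3 -m jog '[[0,0,1,0,0,0,1],[0,0,1,0,0,0,1],[0,0,1,0,0,0,1],[0,0,1,0,0,0,1],[0,0,1,0,0,0,1]]'
python3 -m jog '[[0,0,1,0,0,0,1],[0,0,1,0,0,0,1],[0,0,1,0,0,0,1],[0,0,1,0,0,0,1],[0,0,1,0,0,0,1]]'
python3 -m jog '[[0,0,0.4,0,0,0,1],[0,0,0,0,0,0,1]]'
python3 - <<'E'
from g import *
from station import viewer
go([.62,.1005,.19],tool([0,0,-1],[1,.06,0]))
d=viewer.get_image("wrist");cv2.imwrite("pics/w1.png",d['img'][:,:,::-1]);np.savez("pics/w1.npz",**d)
print(d['fovy'],d['cx'],d['cy'],cam(d)[2],[proj(d,p,True) for p in([.62,.1005,.112],[.62,.1005,.06],[.6166,.1394,.112])])
E
```

```text
t: 0.72
tool_pos: [0.3631, 0.433, 0.2186]
tool_rot: [-0.667, -3.07, 0.001]
contact_force: [-0.5, 0.7, -0.5]
opening: 0.0853
grip_force: 0.0
t: 1.35
tool_pos: [0.4666, 0.2984, 0.2067]
tool_rot: [-0.667, -3.069, 0.001]
contact_force: [0.7, -1.2, 0.4]
opening: 0.0855
grip_force: 0.0
t: 1.98
tool_pos: [0.57, 0.164, 0.1946]
tool_rot: [-0.667, -3.069, 0.0]
contact_force: [-0.0, -0.0, 0.6]
opening: 0.0856
grip_force: 0.0
t: 2.6
tool_pos: [0.6197, 0.1016, 0.1902]
tool_rot: [-0.936, -2.998, -0.0]
contact_force: [-1.2, -0.1, -1.2]
opening: 0.0855
grip_force: 0.0
t: 3.22
tool_pos: [0.6196, 0.102, 0.1903]
tool_rot: [-1.562, -2.725, 0.0]
contact_force: [0.3, -0.1, -0.2]
opening: 0.0854
grip_force: 0.0
t: 3.85
tool_pos: [0.6196, 0.1019, 0.1903]
tool_rot: [-2.114, -2.322, 0.0]
contact_force: [0.2, 0.4, -0.0]
opening: 0.0855
grip_force: 0.0
t: 4.1
tool_pos: [0.6199, 0.1015, 0.1904]
tool_rot: [-2.151, -2.289, 0.0]
contact_force: [0.2, 0.4, -0.6]
opening: 0.0857
grip_force: 0.0
t4.10 shift/30mm [-0.034  0.001  0.014] turn/5deg [-0.003 -0.002  0.025] F [ 0.2  0.4 -0.6] open 0.0857 grip 0.0
65.70646984690485 313.88098960895 237.4341149452464 371.64829954431775 [(np.float64(313.94549413166663), np.float64(253.21333326812757)), (np.float64(313.9598901506982), np.float64(229.4305046586675)), (np.float64(312.25330195967115), np.float64(192.18640094443592))]
```

View pics/w1.png

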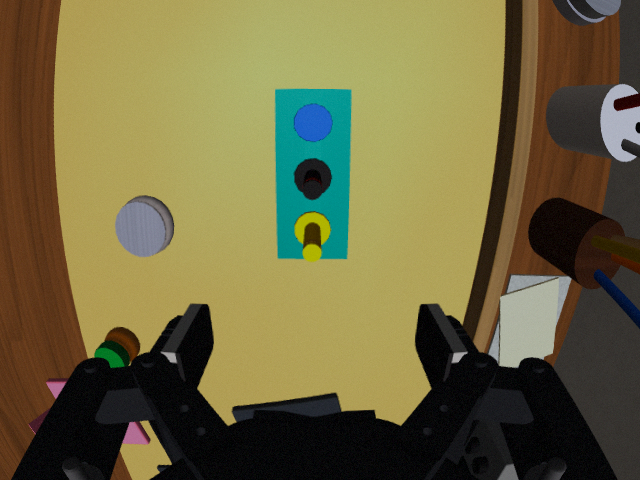

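Oiler handle top at (313,252), flange at (313,229), which matches my estimate to under 1 mm. Descending and grasping.

```bash
python3 -m jog '[[0,0,0,-0.03,0,0.9,1],[0,0,0,0,0,0.9,1],[0,0,0,0,0,0.9,1],[0,0,0,0,0,0.88,1],[0,0,0,0,0,0,1]]' 60
python3 -m jog '[[0,0,0,0,0,0,-1],[0,0,0,0,0,0,-1],[0,0,0,0,0,0,-1],[0,0,0,0,0,0,-1],[0,0,0,0,0,0,-1]]' 60
python3 -m jog '[[0,0,0,0,0,0,-1],[0,0,0,0,0,0,-1],[0,0,0,0,0,0,-1]]' 60
```

```text
t: 4.78
tool_pos: [0.618, 0.1002, 0.0802]
tool_rot: [-2.149, -2.286, 0.006]
contact_force: [0.4, 0.1, 0.6]
opening: 0.0855
grip_force: 0.0
t: 5.4
tool_pos: [0.6202, 0.1002, 0.0835]
tool_rot: [2.153, 2.288, 0.0]
contact_force: [-1.5, -0.5, 2.6]
opening: 0.0101
grip_force: 58.5
t: 5.78
tool_pos: [0.6203, 0.1002, 0.0835]
tool_rot: [2.153, 2.288, 0.0]
contact_force: [-2.8, -0.0, 5.2]
opening: 0.0103
grip_force: 58.6
```

```bash
python3 -m jog '[[0,0,0,0,0,-1,-1],[0,0,0,0,0,-1,-1],[0,0,0,0,0,-1,-1],[0,0,0,0,0,-1,-1],[0,0,0,0,0,-1,-1]]'
python3 - <<'E'
from g import *
p=np.load("cr.npy"); o,R=frame(p)
go(o+R@[0,p[3],.1315],tool(-R[:,2],R[:,0]))
E
```

```text
t: 6.4
tool_pos: [0.6201, 0.1002, 0.2332]
tool_rot: [-2.153, -2.288, 0.0]
contact_force: [0.6, -0.4, 0.1]
opening: 0.0102
grip_force: 58.5
t6.40 shift/30mm [-10.04   -3.42    0.404] turn/5deg [-5.577  0.639 -2.566] F [ 0.6 -0.4  0.1] open 0.0102 grip 58.5
```

```bash
python3 -m jog '[[0,0,0,-1,-0.34,0,-1],[0,0,0,-1,-0.34,0,-1],[0,0,0,-1,-0.34,0,-1],[0,0,0,-1,-0.34,0,-1],[0,0,0,-1,-0.34,0,-1]]'
python3 -m jog '[[0,0,0,-1,-0.34,0,-1],[0,0,0,-1,-0.34,0,-1],[0,0,0,-1,-0.34,0,-1],[0,0,0,-1,-0.34,0,-1],[0,0,0,-1,-0.34,0,-1]]'
python3 -m jog '[[-0.93,0.1065,-0.4277,0,0,0,-1],[-0.93,0.1065,-0.4277,0,0,0,-1],[-0.93,0.1065,-0.4277,0,0,0,-1]]'
python3 -m jog '[[-0.93,0.1065,-0.4277,0,0,0,-1],[-0.93,0.1065,-0.4277,0,0,0,-1],[-0.93,0.1065,-0.4277,0,0,0,-1],[0,0,0,0,0,0,-1],[0,0,0,0,0,0,-1]]'
python3 - <<'E'
from g import *
from station import viewer
p=np.load("cr.npy"); o,R=frame(p)
go(o+R@[0,p[3],.1315],tool(-R[:,2],R[:,0]))
d=viewer.get_image("wrist");cv2.imwrite("pics/w2.png",d['img'][:,:,::-1]);np.savez("pics/w2.npz",**d)
for q in([0,p[3],.018],[.0115,.035,.031],[.0115,-.042,.033],[28e-3,50e-3,0],[28e-3,-50e-3,0],[-28e-3,-50e-3,0],[-28e-3,50e-3,0]): print(q,np.round(proj(d,o+R@q,True),1))
E
```

```text
t: 7.02
tool_pos: [0.5781, -0.0535, 0.2323]
tool_rot: [-2.153, -2.288, 0.0]
contact_force: [0.0, 0.6, 0.7]
opening: 0.0102
grip_force: 58.5
t: 7.65
tool_pos: [0.5363, -0.2064, 0.2323]
tool_rot: [-2.153, -2.288, -0.0]
contact_force: [-0.2, 0.0, -0.7]
opening: 0.0101
grip_force: 58.5
t: 8.02
tool_pos: [0.5366, -0.2056, 0.2325]
tool_rot: [1.915, 2.282, 0.297]
contact_force: [-1.7, 0.1, -0.3]
opening: 0.0102
grip_force: 58.7
t: 8.65
tool_pos: [0.5368, -0.2055, 0.2331]
tool_rot: [1.672, 2.241, 0.558]
contact_force: [-0.3, 0.7, -0.3]
opening: 0.0103
grip_force: 58.7
t8.65 shift/30mm [-0.031 -0.217  0.336] turn/5deg [-0.005  0.005 -0.007] F [-0.3  0.7 -0.3] open 0.0103 grip 58.7
[0, np.float64(0.004952952117186505), 0.018] [305.7 231.6]
[0.0115, 0.035, 0.031] [321.6 195.5]
[0.0115, -0.042, 0.033] [321.1 297.1]
[0.028, 0.05, 0] [342.4 168.3]
[0.028, -0.05, 0] [339.9 287.5]
[-0.028, -0.05, 0] [273.7 287.5]
[-0.028, 0.05, 0] [269.3 168.6]
```

View pics/w2.png

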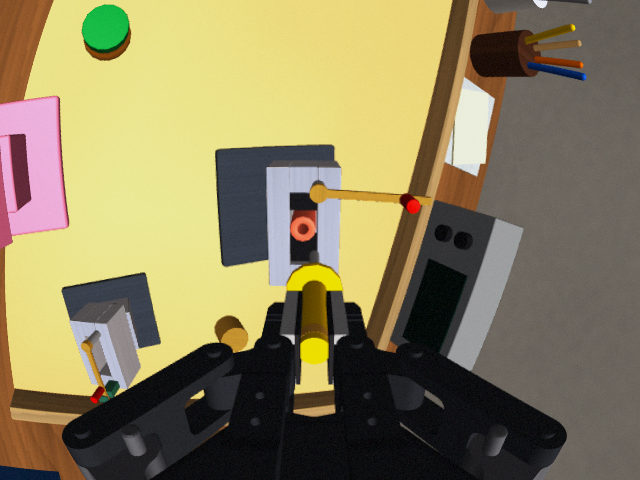

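Wrist view: vial mouth ~(303,228), pivot ~(318,193), block corners ~(267,168),(342,168). That is about 3 px (2 to 3 mm) from the estimate, so I'll extract these precisely and check the held oiler too.

```bash
cat > v.py <<'E'
from g import *
import sys
def vial(n):
    d=load(n); im=d['img']; hsv=cv2.cvtColor(im,cv2.COLOR_RGB2HSV)
    m=cv2.inRange(hsv,(0,90,120),(14,255,255)); k,l,st,ce=cv2.connectedComponentsWithStats(m)
    p=np.load("cr.npy"); o,R=frame(p); u=np.array(proj(d,o+R@[0,p[3],.018],True))
    i=min((i for i in range(1,k) if st[i][4]>60),key=lambda i:np.linalg.norm(ce[i]-u)); print(st[i],ce[i])
    return d,st[i],u
if __name__=="__main__":
    d,s,u=vial(sys.argv[1]); n=sys.argv[1]
    x0,y0=int(u[0])-45,int(u[1])-70
    cv2.imwrite(f"pics/{n}c.png",cv2.resize(d['img'][y0:y0+100,x0:x0+100,::-1],None,fx=6,fy=6,interpolation=cv2.INTER_CUBIC)); print(x0,y0)
    o=status.get_obs(); T=Ro.from_rotvec(o['tool_rot']).as_matrix()
    for z in(-.0305,.0235,.0195,.0735): print("axis",z,proj(d,np.array(o['tool_pos'])+T[:,2]*z,True))
E
python3 v.py w2
```

```text
[290 211  26  31 549] [303.6575592  226.13479053]
260 161
axis -0.0305 (np.float64(315.8174663925829), np.float64(354.7700246366102))
axis 0.0235 (np.float64(315.3387160053945), np.float64(289.9033012996504))
axis 0.0195 (np.float64(315.3661695492104), np.float64(293.54481301049753))
axis 0.0735 (np.float64(315.06568644263564), np.float64(254.16558181581033))
```

View pics/w2c.png

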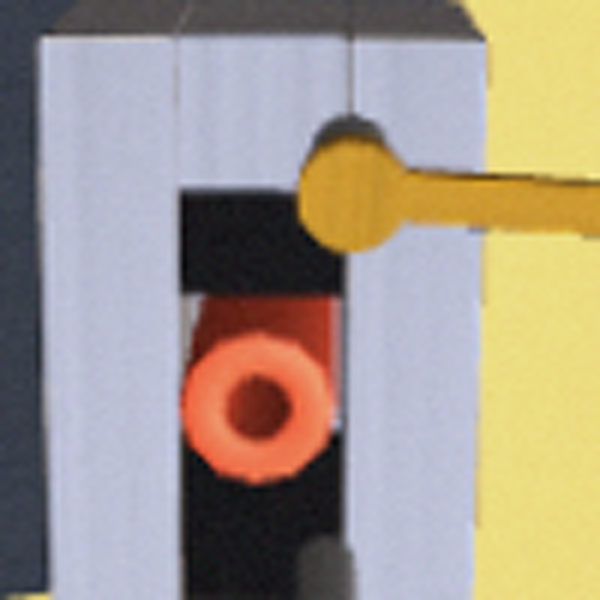

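Mouth centre at (302.9,229.0), pivot head (318.8,193.5), corners (266.7,167.3) and (340.8,167.7), and the rod tip is visible at (314.7,251), as predicted. Refit the cradle with these.

```bash
python3 - <<'E'
from g import *
d=load("w2"); p0=np.load("cr.npy")
obs=[((318.8,193.5),(11.5,35,31)),((266.7,167.3),(-28,50,0)),((340.8,167.7),(28,50,0))]
eL,eR=(267.8,261),(339.2,261)
def res(p):
    o,R=frame(p); r=[]
    for uv,q in obs: r+=list(np.subtract(proj(d,o+R@np.array(q)/1e3,True),uv))
    for (u,v),x in((eL,-.028),(eR,.028)):
        pts=np.array([proj(d,o+R@[x,y,0],True) for y in np.linspace(.05,-.05,21)]); r.append(np.interp(v,pts[:,1],pts[:,0])-u)
    r+=list(np.subtract(proj(d,o+R@[0,p[3],.018],True),(302.9,229.0)))
    return r
s=least_squares(res,p0[:4],x_scale=[.01,.01,.1,.01]);print(s.x,p0,np.round(s.fun,1))
p=s.x;o,R=frame(p); np.save("cr2.npy",p)
c,_=ray(d,313,237,True);print("cam in cradle",R.T@(c-o),"cam axis",R.T@cam(d)[0][2])
go(o+R@[0,p[3],.1315],tool(-R[:,2],R[:,0]))
q=o+R@[0,p[3],.018]
for n in("scene0","side0"): print(n,proj(load(n),q))
E
```

```text
[ 0.59389847 -0.19346417  0.27614168  0.00605435] [ 0.59661588 -0.19384237  0.28935641  0.00495295  1.51275402] [ 0.2  0.6  0.3 -0.4 -0.4 -0.3  1.4 -1.5 -0.2 -0. ]
cam in cradle [0.00758992 0.08385349 0.28209778] cam axis [ 0.00263611 -0.30400349 -0.95266727]
t8.70 shift/30mm [ 0.071 -0.3    0.302] turn/5deg [-0.002 -0.066  0.135] F [ 0.   0.5 -0.2] open 0.0098 grip 58.7
scene0 (np.float64(232.60335712043388), np.float64(221.80456216844235))
side0 (np.float64(423.7780708269734), np.float64(256.25411436122545))
```

```bash
python3 -m jog '[[0,-0.066,0.135,0.07,-0.3,0.3,-1],[0,0,0,0,0,0.45,-1],[0,0,0,0,0,0.45,-1],[0,0,0,0,0,0,-1],[0,0,0,0,0,0,-1]]'
python3 - <<'E'
from g import *
from station import viewer
p=np.load("cr2.npy"); o,R=frame(p)
go(o+R@[0,p[3],.1035],tool(-R[:,2],R[:,0]))
ims=[]
for n,x,y in(("wrist",255,160),("side",390,195),("scene",200,180)):
    d=viewer.get_image(n);np.savez(f"pics/{n}3.npz",**d)
    s=6 if n=="wrist" else 6; w,h=(66,100) if n=="wrist" else (33 if 0 else 66,50)
    c=cv2.resize(d['img'][y:y+h,x:x+w,::-1],None,fx=s,fy=s,interpolation=cv2.INTER_CUBIC); ims.append(c)
    q=o+R@[0,p[3],.018]; print(n,"rim",proj(d,q,n=="wrist"),"tip",proj(d,o+R@[0,p[3],.030],n=="wrist"))
cv2.imwrite("pics/c3.png",np.hstack([ims[0],np.vstack(ims[1:])]))
E
```

```text
t: 9.32
tool_pos: [0.5449, -0.201, 0.1971]
tool_rot: [1.685, 2.229, 0.557]
contact_force: [-0.2, 0.3, 0.4]
opening: 0.01
grip_force: 58.6
t9.32 shift/30mm [-0.004  0.007  0.03 ] turn/5deg [ 0.004 -0.006  0.002] F [-0.2  0.3  0.4] open 0.0100 grip 58.6
wrist rim (np.float64(314.7327461630043), np.float64(247.34301520604333)) tip (np.float64(314.7829307042574), np.float64(253.8163134317951))
side rim (np.float64(423.7780708269734), np.float64(256.25411436122545)) tip (np.float64(423.4897175940457), np.float64(253.64022551723036))
scene rim (np.float64(232.60335712043388), np.float64(221.80456216844235)) tip (np.float64(233.59046223139097), np.float64(216.95847871987303))
```

View pics/c3.png

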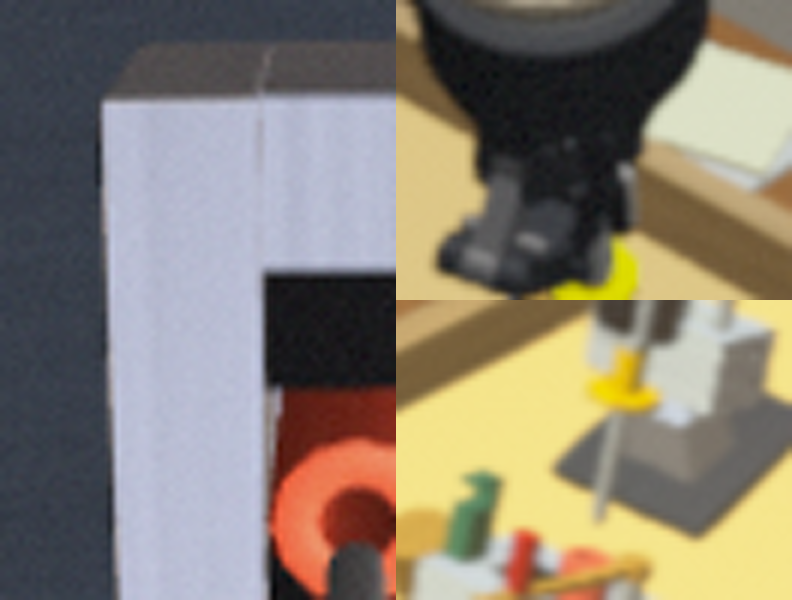

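Bore centre at (314.5,246.7), rod tip centred on it at x≈314.2, aligned within ~0.5 mm. Inserting in stages.

```bash
python3 -m jog '[[0,0,0,0,0,0.3,-1],[0,0,0,0,0,0.2,-1],[0,0,0,0,0,0,-1]]'
python3 -m jog '[[0,0,0,0,0,0.2,-1],[0,0,0,0,0,0.2,-1],[0,0,0,0,0,0,-1]]'
python3 - <<'E'
from g import *
p=np.load("cr2.npy"); o,R=frame(p); s=status.get_obs()
print("TCP cradle",R.T@(s['tool_pos']-o),"F cradle",R.T@s['contact_force'],s['wrist_torque'])
go(o+R@[0,p[3],.0415],tool(-R[:,2],R[:,0]))
E
```

```text
t: 9.85
tool_pos: [0.5515, -0.1989, 0.1832]
tool_rot: [1.685, 2.229, 0.557]
contact_force: [1.2, 0.3, -0.3]
opening: 0.0099
grip_force: 58.7
t: 10.22
tool_pos: [0.5571, -0.1976, 0.1728]
tool_rot: [1.685, 2.228, 0.556]
contact_force: [1.4, -0.9, -1.0]
opening: 0.0102
grip_force: 58.8
TCP cradle [-0.00041916  0.00609282  0.07702132] F cradle [ 0.53396324 -1.23620839 -1.42971971] [-0.30800338  0.00088897 -0.17161927]
t10.22 shift/30mm [-0.002  0.013  1.184] turn/5deg [ 0.006 -0.002 -0.003] F [ 1.4 -0.9 -1. ] open 0.0102 grip 58.8
```

```bash
python3 -m jog '[[0,0,0,0,0,0.3,-1],[0,0,0,0,0,0.3,-1],[0,0,0,0,0,0.3,-1],[0,0,0,0,0,0.15,-1],[0,0,0,0,0,0,-1]]'
python3 - <<'E'
from g import *
p=np.load("cr2.npy"); o,R=frame(p); s=status.get_obs()
print("TCP cradle",R.T@(s['tool_pos']-o),"F cradle",R.T@s['contact_force'],s['wrist_torque'])
E
```

```text
t: 10.85
tool_pos: [0.5714, -0.1936, 0.145]
tool_rot: [1.685, 2.228, 0.556]
contact_force: [3.1, -2.8, -2.0]
opening: 0.0103
grip_force: 58.7
TCP cradle [-0.00034847  0.00604993  0.04554218] F cradle [ 1.01515473 -3.49262492 -2.83830815] [-0.44787746 -0.23019943 -0.2851314 ]
```

```bash
python3 -m jog '[[0,0,0,0,0,0.1,-1],[0,0,0,0,0,0,-1]]'; python3 -m jog '[[0,0,0,0,0,0.06,-1],[0,0,0,0,0,0,-1]]'
python3 - <<'E'
from g import *
p=np.load("cr2.npy"); o,R=frame(p); s=status.get_obs()
print("TCP cradle",R.T@(s['tool_pos']-o),"F cradle",R.T@s['contact_force'],s['wrist_torque'])
E
```

```text
t: 11.1
tool_pos: [0.5726, -0.1933, 0.1428]
tool_rot: [1.685, 2.228, 0.556]
contact_force: [3.3, -2.4, -1.0]
opening: 0.0101
grip_force: 58.7
t: 11.35
tool_pos: [0.5734, -0.1931, 0.1415]
tool_rot: [1.685, 2.228, 0.556]
contact_force: [0.3, -3.2, 1.5]
opening: 0.01
grip_force: 59.1
TCP cradle [-0.00020702  0.00594798  0.04149514] F cradle [ 0.22887498 -3.12913705  1.5860955 ] [-0.49292691  0.09540997 -0.22877465]
```

```bash
python3 -m jog '[[0,0,0,0,0,0.05,-1],[0,0,0,0,0,0,-1]]'; python3 -m jog '[[0,0,0,0,0,0.05,-1],[0,0,0,0,0,0,-1]]'
python3 - <<'E'
from g import *
p=np.load("cr2.npy"); o,R=frame(p); s=status.get_obs()
print("TCP cradle",R.T@(s['tool_pos']-o),"F cradle",R.T@s['contact_force'],s['wrist_torque'])
E
```

```text
t: 11.6
tool_pos: [0.5736, -0.1932, 0.1416]
tool_rot: [1.683, 2.23, 0.555]
contact_force: [-11.0, -1.9, 11.6]
opening: 0.0101
grip_force: 60.7
t: 11.85
tool_pos: [0.5738, -0.1933, 0.1415]
tool_rot: [1.683, 2.232, 0.554]
contact_force: [-21.5, -1.3, 21.8]
opening: 0.0102
grip_force: 62.2
TCP cradle [0.00013287 0.0056438  0.04130096] F cradle [-8.39165726  4.57132146 29.12457062] [0.08739012 1.92669048 0.3789987 ]
```

Seated: 29 N axial, and the depth matches to within 0.2 mm. Release, back off along the axis and check.

```bash
python3 -m jog '[[0,0,0,0,0,-0.08,-1],[0,0,0,0,0,0,0],[0,0,0,0,0,0,0],[0,0,0,0,0,0,0],[0,0,0,0,0,0,0]]'
python3 -m jog '[[0,0,0,0,0,-0.6,0],[0,0,0,0,0,-1,0],[0,0,0,0,0,-1,0],[0,0,0,0,0,-0.6,0],[0,0,0,0,0,0,0]]'
python3 - <<'E'
from g import *
from station import viewer
p=np.load("cr2.npy"); o,R=frame(p); s=status.get_obs()
print("TCP cradle",R.T@(s['tool_pos']-o),"F",s['contact_force'])
d=viewer.get_image("wrist");np.savez("pics/w4.npz",**d); cv2.imwrite("pics/w4.png",d['img'][:,:,::-1])
for a in(1.45,1.51,1.57):
    for h in(.0295,.0405,.0515): print(a,h,proj(d,o+R@[.0115+.062*np.sin(a),.035-.062*np.cos(a),h],True))
print(proj(d,o+R@[0,p[3],.072],True),proj(d,o+R@[0,p[3],.022],True))
E
```

```text
t: 12.48
tool_pos: [0.5734, -0.1925, 0.1403]
tool_rot: [1.685, 2.23, 0.557]
contact_force: [-1.3, -0.3, 0.0]
opening: 0.0424
grip_force: 0.0
t: 13.1
tool_pos: [0.5305, -0.206, 0.2278]
tool_rot: [1.683, 2.226, 0.555]
contact_force: [-0.3, -0.4, -0.6]
opening: 0.0428
grip_force: 0.0
TCP cradle [0.00076679 0.0052149  0.13869812] F [-0.29173336 -0.36176466 -0.56878225]
1.45 0.0295 (np.float64(415.91090633054716), np.float64(205.91643486359155))
1.45 0.0405 (np.float64(420.11970332900285), np.float64(209.67309866288187))
1.45 0.0515 (np.float64(424.6676239163988), np.float64(213.7534989611004))
1.51 0.0295 (np.float64(416.7161595453825), np.float64(200.8341856825657))
1.51 0.0405 (np.float64(420.980063337348), np.float64(204.3929770397013))
1.51 0.0515 (np.float64(425.59020369427935), np.float64(208.26111789916268))
1.57 0.0295 (np.float64(417.2147941599104), np.float64(195.69926674727378))
1.57 0.0405 (np.float64(421.5220532463983), np.float64(199.05596233282068))
1.57 0.0515 (np.float64(426.18184279114496), np.float64(202.70705494558612))
(np.float64(312.9113111880784), np.float64(256.51966024769706)) (np.float64(312.89000182559823), np.float64(231.66998783895036))
```

View pics/w4.png

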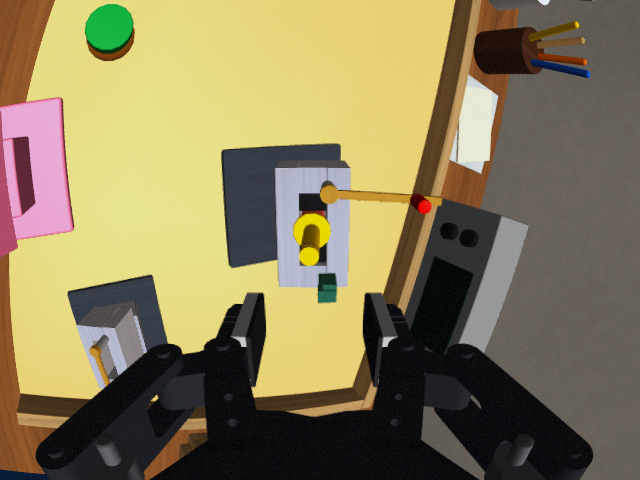

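Oiler seated: flange (311,231), handle top (310,256). Peg top is at (425,208), so the bar angle is ≈1.51. Next I'll pinch the peg from above.

```bash
python3 - <<'E'
from g import *
p=np.load("cr2.npy"); o,R=frame(p); a=1.51
go(o+R@[.0115+.062*np.sin(a),.035-.062*np.cos(a),.036],tool(-R[:,2],R[:,0]))
prev=None
for a in np.linspace(1.51,0,13):
    q=np.array([.062*-np.cos(a),.062*np.sin(a)])/.03
    if prev is not None: print(round(a,2),np.round(q-prev,3))
    prev=q
E
```

```text
t13.15 shift/30mm [0.848 2.449 3.376] turn/5deg [0.012 0.009 0.001] F [ 0.3  0.2 -1.2] open 0.0426 grip 0.0
1.38 [-0.258 -0.032]
1.26 [-0.252 -0.064]
1.13 [-0.242 -0.095]
1.01 [-0.228 -0.125]
0.88 [-0.21  -0.152]
0.76 [-0.19  -0.178]
0.63 [-0.166 -0.2  ]
0.5 [-0.139 -0.219]
0.38 [-0.111 -0.235]
0.25 [-0.08  -0.247]
0.13 [-0.049 -0.255]
0.0 [-0.016 -0.259]
```

```bash
python3 -m jog '[[0,0,0,0.3,0.8,0,0],[0,0,0,0.3,0.85,0,0],[0,0,0,0.25,0.8,0,0],[0,0,0,0,0,0.9,0],[0,0,0,0,0,0.9,0]]'
python3 -m jog '[[0,0,0,0,0,0.9,0],[0,0,0,0,0,0.68,0],[0,0,0,0,0,0,0],[0,0,0,0,0,0,-1],[0,0,0,0,0,0,-1]]' 40
python3 -m jog '[[0,0,0,0,0,0,-1],[0,0,0,0,0,0,-1]]' 40
python3 - <<'E'
from g import *
p=np.load("cr2.npy"); o,R=frame(p); a=1.51; s=status.get_obs()
print("TCP cradle",R.T@(s['tool_pos']-o))
go(o+R@[.0115+.062*np.sin(a),.035-.062*np.cos(a),.036],tool(-R[:,2],R[:,0]))
E
```

```text
t: 13.78
tool_pos: [0.6103, -0.1551, 0.2104]
tool_rot: [1.685, 2.231, 0.556]
contact_force: [0.1, 0.2, 0.1]
opening: 0.0424
grip_force: 0.0
t: 14.4
tool_pos: [0.6314, -0.1504, 0.1715]
tool_rot: [1.684, 2.229, 0.555]
contact_force: [-0.5, -0.6, 5.2]
opening: 0.0078
grip_force: 41.9
t: 14.65
tool_pos: [0.6314, -0.1504, 0.1715]
tool_rot: [1.684, 2.228, 0.556]
contact_force: [-5.4, -0.5, 4.0]
opening: 0.0081
grip_force: 39.3
TCP cradle [0.07348498 0.03115449 0.03629402]
t14.65 shift/30mm [ 0.003 -0.003  0.01 ] turn/5deg [0.009 0.009 0.005] F [-5.4 -0.5  4. ] open 0.0081 grip 39.3
```

Peg pinched at 8 mm reading (10 mm peg). Following the arc in two halves.

```bash
python3 -m jog '[[0,0,0,-0.258,-0.032,0,-1],[0,0,0,-0.252,-0.064,0,-1],[0,0,0,-0.242,-0.095,0,-1]]' 
python3 -m jog '[[0,0,0,-0.228,-0.125,0,-1],[0,0,0,-0.21,-0.152,0,-1],[0,0,0,-0.19,-0.178,0,-1]]'
python3 - <<'E'
from g import *
p=np.load("cr2.npy"); o,R=frame(p); s=status.get_obs(); a=.755
print("TCP cradle",R.T@(s['tool_pos']-o),"F cradle",R.T@s['contact_force'])
go(o+R@[.0115+.062*np.sin(a),.035-.062*np.cos(a),.036],tool(-R[:,2],R[:,0]))
E
```

```text
t: 15.02
tool_pos: [0.6335, -0.1735, 0.1693]
tool_rot: [1.683, 2.227, 0.558]
contact_force: [-3.9, 2.5, 6.9]
opening: 0.0079
grip_force: 39.8
t: 15.4
tool_pos: [0.6284, -0.1963, 0.1638]
tool_rot: [1.681, 2.222, 0.557]
contact_force: [9.8, -8.6, 1.4]
opening: 0.0078
grip_force: 39.3
TCP cradle [ 0.05626083 -0.01217858  0.0366896 ] F cradle [  6.94691333 -10.96108563  -2.05293155]
t15.40 shift/30mm [ 0.068 -0.076  0.022] turn/5deg [0.068 0.06  0.004] F [ 9.8 -8.6  1.4] open 0.0078 grip 39.3
```

```bash
python3 -m jog '[[0,0,0,-0.166,-0.2,0,-1],[0,0,0,-0.139,-0.219,0,-1],[0,0,0,-0.111,-0.235,0,-1]]' 
python3 -m jog '[[0,0,0,-0.08,-0.247,0,-1],[0,0,0,-0.049,-0.255,0,-1],[0,0,0,-0.016,-0.259,0,-1],[0,0,0,0,0,0,-1]]'
python3 - <<'E'
from g import *
p=np.load("cr2.npy"); o,R=frame(p); s=status.get_obs(); a=0
print("TCP cradle",R.T@(s['tool_pos']-o),"F cradle",R.T@s['contact_force'])
go(o+R@[.0115+.062*np.sin(a),.035-.062*np.cos(a),.036],tool(-R[:,2],R[:,0]))
E
```

```text
t: 15.78
tool_pos: [0.6162, -0.215, 0.1551]
tool_rot: [1.681, 2.216, 0.554]
contact_force: [13.5, -6.9, 0.0]
opening: 0.0079
grip_force: 39.2
t: 16.27
tool_pos: [0.5964, -0.2258, 0.1434]
tool_rot: [1.683, 2.218, 0.549]
contact_force: [5.5, -12.2, 0.0]
opening: 0.0075
grip_force: 39.4
TCP cradle [ 0.01234385 -0.03177575  0.03691798] F cradle [  1.72792801 -13.2812201   -0.8978495 ]
t16.27 shift/30mm [ 0.16  -0.028  0.029] turn/5deg [ 0.045  0.133 -0.006] F [  5.5 -12.2   0. ] open 0.0075 grip 39.4
```

```bash
python3 -m jog '[[0,0,0,-0.1,-0.06,0,-1],[0,0,0,0,0,0,-1]]'; python3 -m jog '[[0,0,0,0,-0.06,0,-1],[0,0,0,0,0,0,-1]]'
python3 - <<'E'
from g import *
from station import viewer
p=np.load("cr2.npy"); o,R=frame(p); s=status.get_obs()
print("TCP cradle",R.T@(s['tool_pos']-o),"F cradle",R.T@s['contact_force'])
E
```

```text
t: 16.52
tool_pos: [0.5958, -0.2261, 0.1428]
tool_rot: [1.683, 2.222, 0.557]
contact_force: [4.4, -2.9, 5.7]
opening: 0.0077
grip_force: 39.8
t: 16.77
tool_pos: [0.5955, -0.2262, 0.1428]
tool_rot: [1.682, 2.219, 0.559]
contact_force: [9.6, -0.7, 3.7]
opening: 0.0077
grip_force: 39.5
TCP cradle [ 0.01127044 -0.03191644  0.03683175] F cradle [ 9.75110447 -3.24794879 -0.96764125]
```

```bash
python3 -m jog '[[0,0,0,0,-0.06,0,-1],[0,0,0,0,0,0,-1],[0,0,0,0,0.06,0,-1],[0,0,0,0,0,0,-0.2],[0,0,0,0,0,0,-0.2]]'
python3 -m jog '[[0,0,0,0,0,0,-0.2],[0,0,0,0,0,-0.6,-0.2],[0,0,0,0,0,-1,-0.2],[0,0,0,0,0,-1,-0.2],[0,0,0,0,0,-1,-0.2]]'
python3 - <<'E'
from g import *
from station import viewer
p=np.load("cr2.npy"); o,R=frame(p); s=status.get_obs()
print(s['contact_force'],s['opening'])
d=viewer.get_image("wrist");np.savez("pics/w5.npz",**d)
e=viewer.get_image("side");np.savez("pics/e5.npz",**e)
for q in ([.0115,-.027,.0515],[.0115,.035,.031],[.0115,-.042,.033],[0,p[3],.022],[0,p[3],.072]): print(proj(d,o+R@q,True),proj(e,o+R@q))
x,y=np.array(proj(d,o+R@[0,0,.03],True)).astype(int)
a=cv2.resize(d['img'][max(y-70,0):y+80,x-50:x+50,::-1],(400,600)); b=cv2.resize(e['img'][200:300,390:456,::-1],(396,600),interpolation=cv2.INTER_CUBIC)
print(x-50,max(y-70,0)); cv2.imwrite("pics/c5.png",np.hstack([a,b]))
E
```

```text
t: 17.4
tool_pos: [0.5914, -0.224, 0.1378]
tool_rot: [1.687, 2.232, 0.556]
contact_force: [-0.9, -0.1, -0.1]
opening: 0.0343
grip_force: 0.0
t: 18.02
tool_pos: [0.5429, -0.2387, 0.237]
tool_rot: [1.684, 2.228, 0.556]
contact_force: [1.0, -0.9, 0.4]
opening: 0.0343
grip_force: 0.0
[ 0.96829743 -0.89889113  0.42891322] 0.03433159301089739
(np.float64(319.84101206978), np.float64(239.5846410292099)) (np.float64(442.0231478718752), np.float64(249.74599133033962))
(np.float64(319.6035990040612), np.float64(143.75315001968505)) (np.float64(412.0036349268366), np.float64(243.37611990862735))
(np.float64(319.34491359331435), np.float64(251.13577986623883)) (np.float64(449.71448620056174), np.float64(256.69947884461))
(np.float64(303.34794162009536), np.float64(183.0678751773652)) (np.float64(423.6826612658175), np.float64(255.38923767861036))
(np.float64(301.07981366299396), np.float64(197.32728897561225)) (np.float64(422.4278659020859), np.float64(244.01466223358238))
253 123
```

View pics/c5.png

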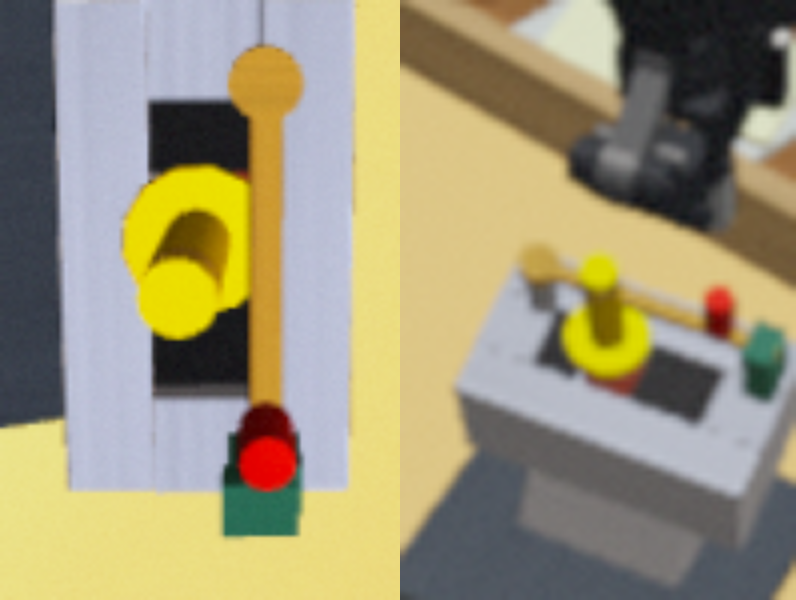

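The bar runs parallel to the slot from the pivot (265,82) into the green catch (262,480), the flange lies under it, and the gripper is clear of everything. Handing in.

```bash
python3 -c "
from station import finish_job
print(finish_job())"
```

```text
the job is handed in; nothing more can be done
None
```

I seated the oiler fully in the coral vial, swung the brass retainer bar home into the green catch, and let go. I then handed the job in at about 18 s; the hand-in returned no verdict.

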